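# Put the burner caps of a gas hob back on their own burners

### The arm

A 6-joint arm with a two-finger parallel gripper is mounted at the origin on a cart in front of the work surface, level with it; the furniture and walls round the work are solid. World frame = base frame: x ahead of the robot, y to its left, z up, the work surface at z = 0. Lengths are in m, angles in rad, forces in N, time in s.
With the tool pointing down it reaches from about 0.425 to 0.95 m from the base axis. Payload 3.5 kg.
Tool frame: the origin (TCP) lies between the finger pads; the fingertips stand 11 mm ahead of it and the grasp point (between the pads) lies 8 mm behind it (manip.tip_reach is the distance from the TCP to the fingertips, in m); z points along the fingers, y is the line along which they close (so a half turn about z gives the same grasp; the last joint's range is limited). The gripper opens to 85 mm and grips with 20 to 120 N. Pads are 22 mm wide; open, the fingers measure 114 mm over their backs; the gripper's body (76 mm by 85 mm) begins 54 mm behind the grasp point. The pads swing forward as they close: fully open they stand 13 mm farther back than shut.
Start: joints at [-1.394, 0.286, 1.577, -0, 1.279, -0.15], TCP at [0.217, -0.639, 0.242] pointing down, gripper open.
Joint ranges: [-2.77, 2.77], [-0.9, 2.22], [0.21, 2.48], [-1.53, 4.67], [0.24, 2.81], [-2.84, 2.84]. Speed limits (rad/s): [2.79, 2.79, 3.14, 3.14, 3.14, 3.14].

### API

Orientations are given as a unit quaternion [w, x, y, z].
In Python, from station import manip gives the robot as it stands.
- The arm moves only by the tool step_arm, never from a script. Its argument "commands" is text: rows parted by semicolons, each of 7 numbers parted by spaces: the finger opening in mm, from 0 to 85.4, then the shift along the tool's x, y, z in units of 60 mm (1.0 is 60 mm), then the turn, a rotation vector about the tool's x, y, z in rad. In form: jaw tx ty tz ax ay az; .... A call has 1 to 12 rows; each row is the pose to reach, as a shift and turn from the pose commanded when the call began, along the tool's axes at that moment; what a row does not reach only later rows make up. A row lasts 1/8 s, in which the tool goes at most 62.5 mm and 10.7 degrees, less where a joint would pass 70% of its speed; a pose out of reach is approached as far as the arm can. A call with a gripper value outside its range is refused whole. The fingers move at their own pace and stop on an object; "grip_force" is the grip in N (left out, the last holds). Time passes only in rows, so rows that repeat a pose let the fingers close. It gives the time, the measured TCP pose, the force, the opening and the grip force at its end, in the units of the state.
- manip.get_state(): the state, without advancing time (a new reading comes with each control period).
- manip.get_image(name): name is "scene" or "top"; returns the picture (384x512x3 uint8, red, green, blue); there is no depth.
- manip.calibration(name): a dict with "vertical_fov" (degrees; the focal length in pixels is half the picture's height over the tangent of half this angle, whatever the lens; pixels are square), "cx", "cy" (the principal point, pixels), "xyz" and "orientation" of the camera in the world. Camera axes: x right, y up, looking along -z (the intrinsics and any distortion apply to the point x, -y, -z); pixel columns grow to the right and rows downward; lengths in m; the calibration is good to about 2 mm. A picture is of the moment at which its call begins. calibration takes no time and is no camera call.
- manip.finish_job(): hands the job in; it is judged then, once.
The state is a dict: "time_s": time; "joint_pos": joint angles; "dq": joint speeds; "tau": joint torques, N m; "ee_pos": TCP position; "tool_rot": TCP orientation; "wrist_force": force on the tool from outside, world axes, zero at the start; "moment": the same for the moment, N m; "width": finger opening in m; "grip_force": force on a finger pad.
Only numpy, scipy, OpenCV 4.12 (cv2) and the standard library are available. Lean on these libraries where they do the work, as an engineer would, in place of code of your own. Each camera call takes 0.05 s, during which the arm holds its last target. There are 200 camera calls.

### The job

After washing, the three black burner caps of this gas hob were put back on the wrong burners. Move each cap to the burner of its own size so that it sits level and fully home in it (you can lay one aside on the cork mat meanwhile), then stand the small four-armed pan support upright and centred over the small burner, over its cap. Set everything down gently and leave the coffee cup where it is.

Things in the scene. Friction and masses are not known exactly. Their poses are not given: they have to be found in the camera images.
- hob: Tabletop gas hob of brushed steel, 440 mm wide (its y), 230 mm deep (its x), flat top 45 mm above the worktop, three black knobs in front. Fixed. Origin at the centre of its underside; x points to its back, y to its left. The three burners stand in a row along its y, 140 mm apart, 50 mm in front of its centre; which burner is in which place varies.
- burner_small: Smallest burner: grey round dish 82 mm across, 3 mm high, in it an aluminium crown 40 mm across, its flat top 16 mm above the hob's top, with a round bore 18 mm across and 12 mm deep. Fixed to the hob. Origin on its axis, level with the hob's top; z up. At the start the large cap stands on it.
- burner_medium: Middle-sized burner: dish 94 mm across, crown 52 mm across with its flat top 16 mm above the hob's top, bore 28 mm across and 12 mm deep. Fixed to the hob. Origin on its axis, level with the hob's top; z up. At the start the small cap lies on it.
- burner_large: Largest burner: dish 104 mm across, crown 64 mm across with its flat top 16 mm above the hob's top, bore 39 mm across and 12 mm deep. Fixed to the hob. Origin on its axis, level with the hob's top; z up. At the start the medium cap lies on it.
- cap_small: Smallest black cap: disc 44 mm across, 8 mm thick (9 at its raised centre); under it a tapered plug 7 mm long (15 mm across at the disc, 9 at its end) that drops into the small burner's bore until the disc lies on the crown. Loose, 70 g. Origin: centre of the disc's flat underside, where the plug begins; z up. At the start it lies flat on the medium burner's crown, which is wider than it.
- cap_medium: Middle-sized black cap, made like the small one: disc 56 mm across, 8 mm thick (9 at its raised centre), plug 7 mm long, 25 mm across at the disc and 19 at its end. Loose, 100 g. Origin: centre of the disc's flat underside; z up. At the start it lies flat on the large burner's crown, which is wider than it.
- cap_large: Largest black cap, made like the small one: disc 68 mm across, 8 mm thick (9 at its raised centre), plug 7 mm long, 36 mm across at the disc and 30 at its end. Loose, 140 g. Origin: centre of the disc's flat underside; z up. At the start it stands on its plug on the small burner's crown, the disc 7 mm above it. On a flat surface a cap stands on its plug.
- pan_support: Small black iron pan support, 45 mm high: a central ring 44 mm across (32 inside) and four arms 6 mm wide along its x and y, out to 62 mm from the centre, with a leg at each end; ring and arms fill heights 36 to 45 mm. Loose, 180 g, on the worktop at one side of the hob. Grip the ring from outside, between arms. Origin: centre, at the feet; z up. Two bigger ones at the far right stay.
- cork_mat: Round cork mat, 94 mm across and 5 mm thick, fixed on the worktop at the other side of the hob: free room for a cap set aside. Origin at the centre of its underside.
- cup: Small white coffee cup, 62 mm across and 88 mm with its handle, 50 mm high, standing on the worktop behind the place to the left of the hob. To be left alone. Origin in the middle of its underside; z up.

How it is judged:
By the outcome, as a careful person would: the job done as asked, in the order asked, and still so for the second after the job is handed in, with the robot touching nothing.
It also fails if it takes over 106 s, if anything falls off the work surface, if the arm or the gripper's body presses on something with over 40 N, if the wrist force passes 120 N, or if a joint passes its speed limit or range.

## Working session

There is one attempt and no reset: what is moved stays moved. The work goes in short steps, Python scripts to look and compute and a tool call to move; the robot and the scene stay as the last step left them, time stands still between calls to the robot, and variables do not carry over. Pictures are saved under pics/ and viewed, at most 14 in all, crops included, and the job is handed in when it is done.

Besides the shell and the picture viewer there is one more tool, called after "Request:" as a command line: name --argument value ..., lists and objects as JSON in quotes. step_arm: Moves the arm, as the interface text tells. Its arguments: {"type":"object","properties":{"commands":{"type":"string"},"grip_force":{"type":"number"}},"required":["commands"]}

```bash
mkdir -p pics; ls; python3 - <<'E'
from station import manip
import cv2
for n in("scene","top"):
    c=manip.calibration(n);print(n,c)
    cv2.imwrite(f"pics/{n}0.png",cv2.cvtColor(manip.get_image(n),cv2.COLOR_RGB2BGR))
s=manip.get_state();print(s)
E
```

```text
pics
scene {'vertical_fov': 45.04375646034024, 'cx': 256.41878462925416, 'cy': 196.22008173275904, 'xyz': array([ 0.26357855, -0.76754008,  1.01914252]), 'orientation': array([ 0.916875  ,  0.3410391 , -0.07123166, -0.19482971])}
top {'vertical_fov': 50.36619833254121, 'cx': 252.02688579450523, 'cy': 194.68298186144108, 'xyz': array([ 0.40774137, -0.03387076,  1.18132841]), 'orientation': array([-0.70313839, -0.06331944,  0.051037  ,  0.70638677])}
{'time_s': 0.1, 'joint_pos': array([-1.39402796e+00,  2.87107567e-01,  1.57798103e+00,  5.54929456e-06,
        1.27858052e+00, -1.50011281e-01]), 'dq': array([ 0.00085177, -0.00067017, -0.00261045,  0.00168835, -0.00105192,
        0.00098785]), 'tau': array([ 1.21119014e-03, -4.07291865e+01, -2.93697596e+01, -1.19736633e-04,
        3.41258099e-03, -1.18185994e-05]), 'ee_pos': array([ 0.21659666, -0.63873015,  0.24109197]), 'tool_rot': array([-1.03817605e-03,  9.86681151e-01,  1.62662930e-01, -1.12336784e-05]), 'wrist_force': array([ 0.27671666, -0.2351377 , -0.62236943]), 'moment': array([ 0.06883259, -0.03134201,  0.0159905 ]), 'grip_force': 0.0, 'width': 0.08537011333822112}
```

View pics/top0.png

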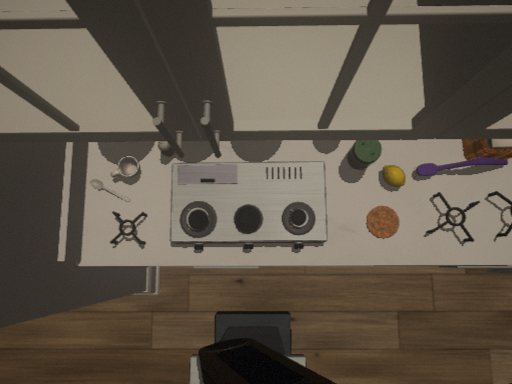

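View pics/scene0.png

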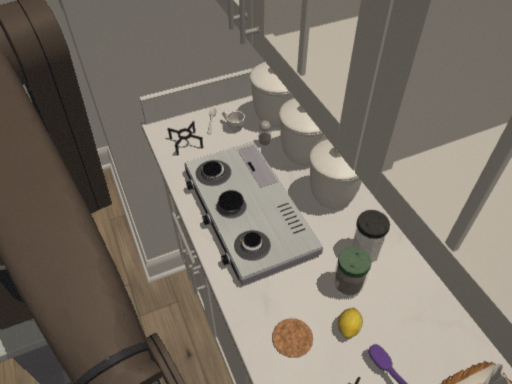

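The top view shows the hob at about (249,203), with burners at (198,219), (248,219) and (298,218). The dish and cap sizes suggest left is large, middle is small and right is medium. The pan support is at (128,229), the cork mat at (383,222) and the cup at (128,168). The scene view agrees. I'll enlarge both.

```bash
python3 - <<'E'
import cv2,numpy as np
a=cv2.imread("pics/top0.png");b=cv2.imread("pics/scene0.png")
g=lambda i:(255*(i/255.)**.5).astype(np.uint8)
A=cv2.resize(g(a[150:260,100:330]),None,fx=3.4,fy=3.4,interpolation=cv2.INTER_CUBIC)
B=cv2.resize(g(b[105:275,160:325]),None,fx=3.5,fy=3.5,interpolation=cv2.INTER_CUBIC)
cv2.imwrite("pics/topc.png",A);cv2.imwrite("pics/scenec.png",B)
E
```

```text
(no output)
```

View pics/topc.png

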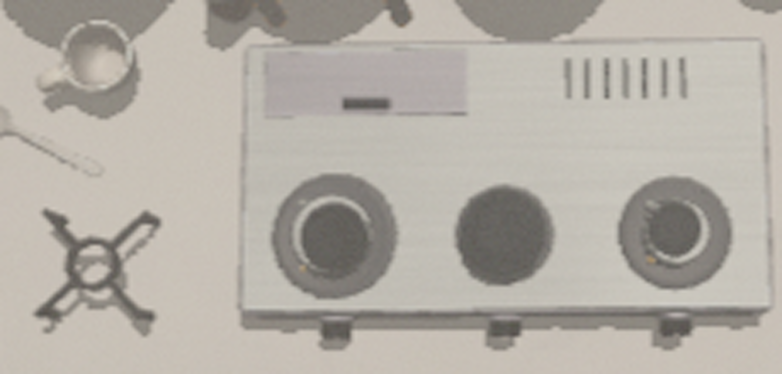

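View pics/scenec.png

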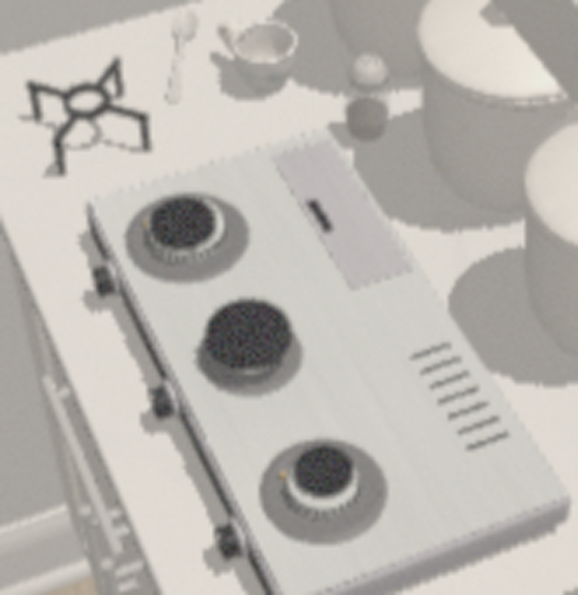

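```bash
cat > h.py <<'E'
import cv2,numpy as np
from station import manip
from scipy.spatial.transform import Rotation as R
from scipy.optimize import least_squares
def cast(n,uv,z):
    c=manip.calibration(n);f=192/np.tan(np.radians(c["vertical_fov"])/2)
    uv=np.atleast_2d(uv).astype(float)
    d=np.c_[(uv[:,0]-c["cx"])/f,-(uv[:,1]-c["cy"])/f,-np.ones(len(uv))]
    q=c["orientation"];d=R.from_quat([q[1],q[2],q[3],q[0]]).apply(d)
    return (c["xyz"]+d*((z-c["xyz"][2])/d[:,2])[:,None])[:,:2]
def proj(n,p):
    c=manip.calibration(n);f=192/np.tan(np.radians(c["vertical_fov"])/2);q=c["orientation"]
    v=R.from_quat([q[1],q[2],q[3],q[0]]).inv().apply(np.atleast_2d(p)-c["xyz"])
    return np.c_[c["cx"]-f*v[:,0]/v[:,2],c["cy"]+f*v[:,1]/v[:,2]]
def blob(im,uv,lo,hi,r=45,S=4):
    "outer contour (full-res px) of the blob lo<=gray<hi containing/nearest pixel uv"
    u,v=map(int,uv);x0,y0=max(u-r,0),max(v-r,0)
    g=im[y0:v+r,x0:u+r]
    g=cv2.resize(g,None,fx=S,fy=S,interpolation=cv2.INTER_CUBIC)
    m=((g>=lo)&(g<hi)).astype(np.uint8)
    m=cv2.morphologyEx(m,cv2.MORPH_OPEN,np.ones((3,3)))
    cs,_=cv2.findContours(m,cv2.RETR_EXTERNAL,cv2.CHAIN_APPROX_NONE)
    p=(np.array([u-x0,v-y0])*S)
    c=max(cs,key=lambda c:cv2.contourArea(c) if cv2.pointPolygonTest(c,(float(p[0]),float(p[1])),False)>=0 else 0)
    return (c[:,0,:]+.5)/S-.5+[x0,y0]
def circ(p,r=None):
    f=lambda a:np.hypot(p[:,0]-a[0],p[:,1]-a[1])-(a[2] if r is None else r)
    s=least_squares(f,[*p.mean(0),.03][:3 if r is None else 2],loss="soft_l1",f_scale=.001)
    return s.x,np.sqrt(np.mean(s.fun**2))
E
python3 - <<'E'
from h import *
im={n:cv2.imread(f"pics/{n}0.png",0) for n in("top","scene")}
P={"top":[(198,219),(248,219),(298,217.5)],"scene":[(212,169),(231,201),(252,240)]}
print(im["top"][219,165:335]);print(im["scene"][240,225:275])
for n in P:
  for k,(uv,zt,rc) in enumerate(zip(P[n],(.069,.076,.069),(.028,.034,.022))):
    for lo,hi,z in((0,35,zt),(0,110,.048)):
      c=blob(im[n],uv,lo,hi,25);w=cast(n,c,z);a,e=circ(w)
      print(n,k,hi,len(c),a.round(4),e.round(4))
E
```

```text
[149 148 148 148 148 122 122 144 143 143 141 140 140 141 110  59  59  65
  68  66  66 101 119  75  35  39  40  39  40  40  36  37  36  39  35  37
  35  40  37  38  39  38  36  57  64  59  59  56  59  63  61  87 126 142
 141 142 140 141 143 141 144 140 143 142 143 141 142 143 110  59  45  39
  37  35  37  38  39  39  37  39  39  38  39  40  38  37  38  37  39  38
  38  39  40  39  40  49  60  74 117 143 143 143 143 142 143 146 143 145
 144 145 146 147 147 146 147 149 111  55  57  64  67  68  70  57  57  62
  42  39  40  42  43  43  43  42  42  42  39  39  42  39  59 117 136  98
  65  67  65  62  60  58 111 147 148 147 146 147 147 145 146 145 125 106
 132 145 144 145 145 148 146 150]
[168 169 172 169 170 171 171 171 167 151  89  67  70  70  71  93  97  85
  81  38  19  17  16  14  19  19  17  17  23  17  20  16  18  18  22  56
 110  89  71  70  69  69  72  80 116 157 164 165 164 165]
top 0 35 8 [0.5005 0.1232 0.0008] 0.0001
top 0 110 429 [0.5252 0.137  0.0521] 0.0005
top 1 35 10 [0.5038 0.0105 0.0011] 0.0001
top 1 110 341 [ 0.5252 -0.0023  0.0412] 0.0008Traceback (most recent call last):
  File "<stdin>", line 8, in <module>
  File "h.py", line 24, in blob
    c=max(cs,key=lambda c:cv2.contourArea(c) if cv2.pointPolygonTest(c,(float(p[0]),float(p[1])),False)>=0 else 0)
ValueError: max() iterable argument is empty
```

```bash
python3 - <<'E'
from h import *
im={n:cv2.imread(f"pics/{n}0.png",0) for n in("top","scene")}
P={"top":[(198,219),(248,219),(298,217.5)],"scene":[(212,169),(231,201),(252,240)]}
for n in P:
  for k,(uv,zt,rc) in enumerate(zip(P[n],(.069,.076,.069),(.028,.034,.022))):
    for lo,hi,z in((0,50 if n=="top" else 45,zt),(0,110,.048)):
      c=blob(im[n],uv,lo,hi,25);w=cast(n,c,z);a,e=circ(w)
      print(n,k,hi,len(c),a.round(4),e.round(4), circ(w,rc)[0].round(4) if hi<100 else "")
# support (top): components
g=im["top"]
m=(cv2.resize(g[200:262,95:165],None,fx=4,fy=4,interpolation=cv2.INTER_CUBIC)<55).astype(np.uint8)
print(*[ ''.join('#' if v<50 else '+' if v<75 else '.' for v in r) for r in g[205:255,105:155]],sep='\n')
E
```

```text
top 0 50 278 [0.5188 0.1329 0.0281] 0.002 [0.5188 0.1328]
top 0 110 429 [0.5252 0.137  0.0521] 0.0005 
top 1 50 323 [ 0.5214 -0.0018  0.0362] 0.0013 [ 0.5218 -0.0015]
top 1 110 341 [ 0.5252 -0.0023  0.0412] 0.0008 
top 2 50 187 [ 0.5277 -0.139   0.0204] 0.0008 [ 0.5277 -0.1391]
top 2 110 380 [ 0.5263 -0.1422  0.0466] 0.0004 
scene 0 45 235 [0.5185 0.1314 0.0279] 0.0027 [0.5184 0.1314]
scene 0 110 347 [0.5237 0.1344 0.0507] 0.0004 
scene 1 45 292 [ 0.5174 -0.0131  0.0381] 0.0035 [ 0.5183 -0.0139]
scene 1 110 330 [0.5266 0.0028 0.0457] 0.0039 
scene 2 45 176 [ 0.5266 -0.1421  0.0211] 0.0006 [ 0.5267 -0.1421]
scene 2 110 377 [ 0.5249 -0.1448  0.0457] 0.0003 
..................................................
..................................................
..................................................
..................................................
..................................................
..................................................
..................................................
........#++..........................+............
........+###++..............
[... 1413 characters left out ...]
...................++##+++...........
.....+#######+...................+######..........
.........+##+....................++#####..........
..........+++.....................++++++..........
..................................................
..........+........................+++............
........++........................................
..................................................
..................................................
..................................................
..................................................
..................................................
..................................................
..................................................
```

The dish radii come out at 52, 41 and 46.5 mm, which confirms left is large, middle is small and right is medium. Next I'll measure the mat, the support and the tip reach, and plan the first move.

```bash
cat >> h.py <<'E'
def tool():
    s=manip.get_state();q=s["tool_rot"];return s,R.from_quat([q[1],q[2],q[3],q[0]])
def go(x,y,z,psi):
    "print tool-frame shift (units 60mm) and turn to put TCP at x,y,z pointing down, tool x at psi deg"
    s,r=tool();t=r.inv().apply(np.array([x,y,z])-s["ee_pos"])/.06
    a=np.radians(psi);g=R.from_matrix(np.array([[np.cos(a),np.sin(a),0],[np.sin(a),-np.cos(a),0],[0,0,-1]]))
    print("go",(x,y,z,psi),"->",t.round(3),(r.inv()*g).as_rotvec().round(3))
def st():
    s,r=tool();m=r.as_matrix()
    print("t%.2f"%s["time_s"],"ee",s["ee_pos"].round(4),"psi %.2f"%np.degrees(np.arctan2(m[1,0],m[0,0])),"down",m[:,2].round(4),"F",s["wrist_force"].round(1),"w %.4f g %.1f"%(s["width"],s["grip_force"]))
E
python3 - <<'E'
from h import *
print(manip.tip_reach);st()
im={n:cv2.imread(f"pics/{n}0.png") for n in("top","scene")}
for n,uv in(("top",(383,222)),("scene",(292,338))):
  h=cv2.cvtColor(im[n],cv2.COLOR_BGR2HSV);u,v=uv;print(h[v,u],h[v,u+25])
  c=blob(np.where((h[...,1]>90)&(h[...,2]>30),0,255).astype(np.uint8),uv,0,128,28);print("mat",circ(cast(n,c,.005)))
# support ring (inner hole) & arms : dark mask cast at z=.0405
for n,uv in(("top",(128,229)),("scene",(185,134))):
  g=cv2.cvtColor(im[n],cv2.COLOR_BGR2GRAY);u,v=uv
  m=np.argwhere(g[v-24:v+24,u-26:u+26]<(50 if n=="top" else 45))[:,::-1]+[u-26,v-24]
  w=cast(n,m,.042);c=w.mean(0)
  for _ in range(20):
    d=np.hypot(*(w-c).T);k=w[(d>.012)&(d<.026)];c,e=circ(k)[0][:2],0
  print("ring",n,circ(k))
  d=w-c;rr=np.hypot(*d.T);k=d[(rr>.028)&(rr<.05)];a=np.arctan2(k[:,1],k[:,0])
  print("arm angle mod 90",np.degrees(np.angle(np.mean(np.exp(4j*a)))/4))
go(.5225,-.0035,.16,0)
E
```

```text
0.011
t0.10 ee [ 0.2166 -0.6387  0.2411] psi 18.72 down [-4.e-04  2.e-03 -1.e+00] F [ 0.3 -0.2 -0.6] w 0.0854 g 0.0
[ 12 152 129] [ 18  44 157]
mat (array([ 0.51962844, -0.38786235,  0.04623429]), np.float64(0.0006457551661978335))
[ 13 133 151] [ 16  31 199]
mat (array([ 0.51843976, -0.38964636,  0.04562487]), np.float64(0.000586314696891816))
ring top (array([0.5033301 , 0.33694773, 0.01949115]), np.float64(0.002277420852695196))
arm angle mod 90 43.71145582425958
ring scene (array([0.50111453, 0.33581891, 0.01943786]), np.float64(0.002207373504484093))
arm angle mod 90 44.023582647398754
go (0.5225, -0.0035, 0.16, 0) -> [ 8.227 -8.388  1.371] [-0.002  0.     0.327]
```

Request:
step_arm --commands "85 2 -2 0.2 0 0 0.08;85 4 -4 0.6 0 0 0.16;85 6 -6 0.9 0 0 0.24;85 8.23 -8.39 1.37 0 0 0.327;85 8.23 -8.39 1.37 0 0 0.327;85 8.23 -8.39 1.37 0 0 0.327;85 8.23 -8.39 1.37 0 0 0.327;85 8.23 -8.39 1.37 0 0 0.327;85 8.23 -8.39 1.37 0 0 0.327;85 8.23 -8.39 1.37 0 0 0.327;85 8.23 -8.39 1.37 0 0 0.327;85 8.23 -8.39 1.37 0 0 0.327" --grip_force 30

```text
time_s: 1.6
ee_pos: [0.5228, -0.0008, 0.1591]
tool_rot: [-0.0, 1.0, 0.002, -0.001]
wrist_force: [-0.1, 0.4, -0.3]
width: 0.085
grip_force: 0.0
```

```bash
python3 -c "
from h import *
st();go(.5225,-.0035,.16,0)"
```

```text
t1.60 ee [ 0.5228 -0.0008  0.1591] psi 0.21 down [-1.6e-03  7.0e-04 -1.0e+00] F [-0.1  0.4 -0.3] w 0.0850 g 0.0
go (0.5225, -0.0035, 0.16, 0) -> [-0.006  0.045 -0.015] [-0.001  0.002  0.004]
```

Request:
step_arm --commands "85 0 0 0.6 0 0 0;85 0 0 1.2 0 0 0;85 0 0 1.5 0 0 0;85 0 0 1.6 0 0 0;85 0 0 1.6 0 0 0;76 0 0 1.6 0 0 0;72 0 0 1.6 0 0 0;70 0 0 1.6 0 0 0;66 0 0 1.6 0 0 0;62 0 0 1.6 0 0 0;62 0 0 1.6 0 0 0;62 0 0 1.6 0 0 0" --grip_force 30

```text
time_s: 3.1
ee_pos: [0.5232, -0.0041, 0.0651]
tool_rot: [0.0, 1.0, -0.0, 0.0]
wrist_force: [-2.2, -0.5, 5.7]
width: 0.0669
grip_force: 32.6
```

```bash
python3 -c "
from h import *
st()"
```

```text
t3.10 ee [ 0.5232 -0.0041  0.0651] psi -0.00 down [ 5.e-04 -3.e-04 -1.e+00] F [-2.2 -0.5  5.7] w 0.0669 g 32.6
```

Request:
step_arm --commands "78 0 0 0 0 0 0;78 0 0 -0.14 0 0 0;78 0 0 -0.14 0 0 0;72 0 0 -0.14 0 0 0;66 0 0 -0.14 0 0 0;62 0 0 -0.14 0 0 0;62 0 0 -0.14 0 0 0;62 0 0 -0.14 0 0 0" --grip_force 30

```text
time_s: 4.1
ee_pos: [0.5228, -0.004, 0.0729]
tool_rot: [0.0, 1.0, -0.0, -0.0]
wrist_force: [-2.6, 0.0, 4.6]
width: 0.0664
grip_force: 32.3
```

```bash
python3 -c "
from h import *
st()"
```

```text
t4.10 ee [ 0.5228 -0.004   0.0729] psi -0.00 down [-3.e-04 -1.e-04 -1.e+00] F [-2.6  0.   4.6] w 0.0664 g 32.3
```

Request:
step_arm --commands "62 0 0 -0.2 0 0 0;62 0 0 -0.7 0 0 0;62 0 0.6 -1 0 0 0;62 0 1.4 -1 0 0 0;62 0 2.2 -1 0 0 0;62 0 3.0 -1 0 0 0;62 0 3.8 -1 0 0 0;62 0 4.6 -1 0 0 0;62 0 5.4 -1 0 0 0;62 -0.07 6.1 -1 0 0 0;62 -0.07 6.41 -1 0 0 0;62 -0.07 6.41 -1 0 0 0"

```text
time_s: 5.6
ee_pos: [0.5183, -0.3891, 0.1321]
tool_rot: [-0.0, 1.0, -0.001, -0.0]
wrist_force: [-0.3, 0.9, -2.5]
width: 0.0664
grip_force: 34.4
```

```bash
python3 - <<'E'
from h import *
st()
a=[]
for n in("top","scene"):
    im=cv2.cvtColor(manip.get_image(n),cv2.COLOR_RGB2BGR);cv2.imwrite(f"pics/{n}1.png",im)
    u,v=proj(n,[.519,-.389,.09])[0].astype(int);print(n,u,v)
    a.append(cv2.resize(im[max(v-40,0):v+45,u-45:u+45],(400,378),interpolation=cv2.INTER_CUBIC))
st()
a=np.hstack(a);cv2.imwrite("pics/c1.png",(255*(a/255.)**.5).astype(np.uint8))
E
```

```text
t5.60 ee [ 0.5183 -0.3891  0.1321] psi -0.10 down [-1.e-04  8.e-04 -1.e+00] F [-0.3  0.9 -2.5] w 0.0664 g 34.4
top 392 218
scene 294 319
t5.70 ee [ 0.5185 -0.3872  0.132 ] psi 0.02 down [-7.0e-04  1.6e-03 -1.0e+00] F [ 0.8  0.4 -1.9] w 0.0665 g 34.4
```

View pics/c1.png

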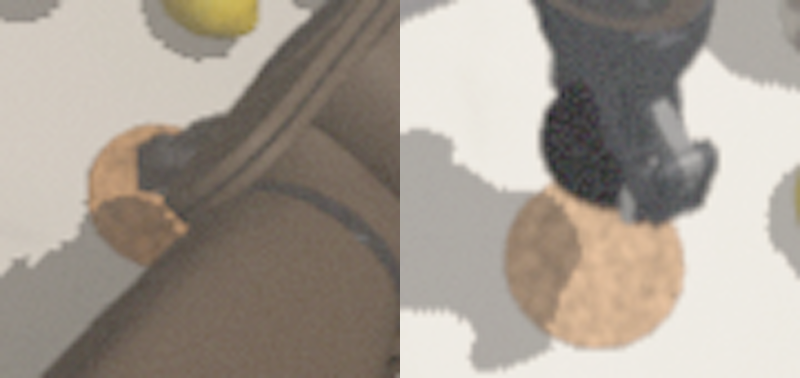

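Request:
step_arm --commands "62 0 0 0.6 0 0 0;62 0 0 1.2 0 0 0;62 0 0 1.6 0 0 0;62 0 0 1.75 0 0 0;62 0 0 1.82 0 0 0;62 0 0 1.86 0 0 0;62 0 0 1.88 0 0 0;62 0 0 1.88 0 0 0"

```text
time_s: 6.7
ee_pos: [0.5188, -0.3889, 0.0204]
tool_rot: [0.0, 1.0, -0.0, 0.0]
wrist_force: [0.3, -0.1, -2.0]
width: 0.0661
grip_force: 34.4
```

```bash
python3 -c "
from h import *
st()"
```

```text
t6.70 ee [ 0.5188 -0.3889  0.0204] psi -0.02 down [ 8.e-04 -8.e-04 -1.e+00] F [ 0.3 -0.1 -2. ] w 0.0661 g 34.4
```

Request:
step_arm --commands "62 0 0 0.015 0 0 0;62 0 0 0.03 0 0 0;62 0 0 0.04 0 0 0;62 0 0 0.04 0 0 0"

```text
time_s: 7.2
ee_pos: [0.5184, -0.3885, 0.0172]
tool_rot: [-0.0, 1.0, -0.0, -0.0]
wrist_force: [-0.5, -0.2, -1.5]
width: 0.066
grip_force: 34.4
```

Request:
step_arm --commands "62 0 0 0.01 0 0 0;62 0 0 0.02 0 0 0;62 0 0 0.02 0 0 0"

```text
time_s: 7.58
ee_pos: [0.5186, -0.3887, 0.017]
tool_rot: [-0.0, 1.0, -0.0, -0.0]
wrist_force: [-3.1, 3.9, 5.3]
width: 0.0664
grip_force: 35.0
```

Request:
step_arm --commands "72 0 0 0 0 0 0;80 0 0 0 0 0 0;80 0 0 -0.5 0 0 0;80 0 0 -1.3 0 0 0;80 0 -0.6 -1.9 0 0 0;70 0 -1.5 -1.9 0 0 0;62 0 -2.4 -1.9 0 0 0;62 0.14 -3.3 -1.9 0 0 0;62 0.14 -4 -1.9 0 0 0;62 0.14 -4.14 -1.9 0 0 0;62 0.14 -4.14 -1.9 0 0 0;62 0.14 -4.14 -1.9 0 0 0"

```text
time_s: 9.07
ee_pos: [0.5272, -0.1415, 0.1302]
tool_rot: [0.0, 1.0, -0.001, 0.0]
wrist_force: [0.9, 0.2, -0.6]
width: 0.0621
grip_force: 0.0
```

```bash
python3 - <<'E'
from h import *
st()
for n in("top","scene"):
    im=cv2.cvtColor(manip.get_image(n),cv2.COLOR_RGB2BGR);cv2.imwrite(f"pics/{n}2.png",im)
    g=cv2.cvtColor(im,cv2.COLOR_BGR2GRAY)
    u,v=proj(n,[.519,-.389,.02])[0]
    try:
        c=blob(g,(u,v),0,50 if n=="top" else 45,25);w=cast(n,c,.02);print(n,(u,v),circ(w),circ(w,.034)[0])
        for p,zz in(((.525,-.004,.048),.048),((.524,.136,.048),.048)):
            c=blob(g,proj(n,p)[0],0,110,25);print(circ(cast(n,c,.048)))
    except Exception as e: print(e)
st();go(.527,-.1425,.073,0)
E
```

```text
t9.07 ee [ 0.5272 -0.1415  0.1302] psi -0.08 down [ 5.e-04 -6.e-04 -1.e+00] F [ 0.9  0.2 -0.6] w 0.0621 g 0.0
top (np.float64(384.36212513097877), np.float64(221.20919586967509)) (array([ 0.51957169, -0.3854136 ,  0.03356185]), np.float64(0.0009361569208960605)) [ 0.51957969 -0.38535992]
(array([ 0.52573887, -0.00265853,  0.04049522]), np.float64(0.0003877864956966066))
(array([0.52520075, 0.13702141, 0.05158926]), np.float64(0.00045066055176303145))
scene (np.float64(292.6070066068088), np.float64(333.78322982136837)) (array([ 0.51869396, -0.39018289,  0.03270735]), np.float64(0.0004916833197163698)) [ 0.51876411 -0.39028362]
(array([0.55588307, 0.00378758, 0.06539824]), np.float64(0.017804347260364856))
(array([0.54177685, 0.16425304, 0.08344656]), np.float64(0.01981450351367357))
t9.18 ee [ 0.5271 -0.1415  0.1302] psi -0.11 down [ 3.e-04 -3.e-04 -1.e+00] F [ 0.  -0.2 -0.2] w 0.0623 g 0.0
go (0.527, -0.1425, 0.073, 0) -> [-0.002  0.017  0.953] [ 0.    -0.    -0.002]
```

Request:
step_arm --commands "62 0 0 0.5 0 0 0;62 0 0 0.85 0 0 0;62 0 0 0.95 0 0 0;62 0 0 0.95 0 0 0;52 0 0 0.95 0 0 0;46 0 0 0.95 0 0 0;40 0 0 0.95 0 0 0;38 0 0 0.95 0 0 0;38 0 0 0.95 0 0 0" --grip_force 25

```text
time_s: 10.3
ee_pos: [0.5276, -0.1406, 0.0744]
tool_rot: [0.0, 1.0, 0.0, 0.001]
wrist_force: [-2.1, 0.2, 6.6]
width: 0.0418
grip_force: 25.1
```

Request:
step_arm --commands "38 0 0 -0.1 0 0 0;38 0 0 -0.4 0 0 0;38 0 0 -0.7 0 0 0;38 0 0 -0.8 0 0 0;38 0 -0.6 -0.8 0 0 0;38 0 -1.3 -0.8 0 0 0;38 -0.03 -1.9 -0.8 0 0 0;38 -0.04 -2.2 -0.8 0 0 0;38 -0.04 -2.28 -0.8 0 0 0;38 -0.04 -2.28 -0.8 0 0 0"

```text
time_s: 11.55
ee_pos: [0.5248, -0.0039, 0.1212]
tool_rot: [0.0, 1.0, -0.0, 0.0]
wrist_force: [0.5, -0.7, -1.1]
width: 0.0423
grip_force: 25.6
```

```bash
python3 - <<'E'
from h import *
st();A=[]
for n in("top","scene"):
    im=cv2.cvtColor(manip.get_image(n),cv2.COLOR_RGB2BGR);cv2.imwrite(f"pics/{n}3.png",im)
    u,v=proj(n,[.525,-.005,.08])[0].astype(int)
    A.append(cv2.resize(im[v-40:v+45,u-50:u+60],(400,309),interpolation=cv2.INTER_CUBIC))
a=np.hstack(A);cv2.imwrite("pics/c3.png",(255*(a/255.)**.5).astype(np.uint8))
st();go(.525,-.0045,.08,0)
E
```

```text
t11.55 ee [ 0.5248 -0.0039  0.1212] psi -0.01 down [ 3.e-04 -4.e-04 -1.e+00] F [ 0.5 -0.7 -1.1] w 0.0423 g 25.6
t11.65 ee [ 0.5248 -0.0043  0.1212] psi -0.07 down [ 2.e-04 -4.e-04 -1.e+00] F [ 0.  -0.6 -0.9] w 0.0417 g 25.6
go (0.525, -0.0045, 0.08, 0) -> [0.003 0.003 0.687] [ 0.    -0.    -0.001]
```

View pics/c3.png

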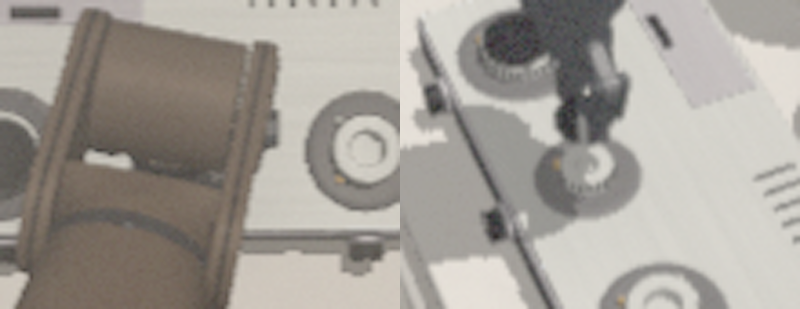

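```bash
python3 - <<'E'
from h import *
for n in("scene","top"):
    g=cv2.imread(f"pics/{n}3.png",0)
    for p,r in(((.525,-.005),.041),((.525,-.145),.047)):
        # bore: dark-ish? crown top bright ring at z=.061
        uv=proj(n,[*p,.061])[0]
        u,v=uv.astype(int);print(n,uv.round(1));
        if n=="scene" or p[1]<-.1: print(g[v-9:v+10,u-12:u+13])
E
```

```text
scene [231.1 202.8]
[[176 176 167 121  59  21  17  12  13  32  61  73  50  31  29  26  30  39
   86 145 170 173 172 174 176]
 [174 176 172 162 112  50  21  15  13  30  56  74  51  29  24  27  30  41
   88 159 172 173 171 173 175]
 [174 175 175 171 155  88  32  17  16  23  54  73  52  31  25  28  38  41
   83 142 163 170 172 173 174]
 [158 174 174 171 153 110  58  40  25  34  52  71  54  32  30  43  43  46
   69 111 133 152 169 172 174]
 [113 150 151 145 112  81  70  63  54  57  65  76  66  60  73  90  83  68
   73  81  88 110 146 163 171]
 [ 91  94  83  69  69  67  78  78  80  85  88  88  92 116 133 148 134 106
   78  74  74  78  97 132 158]
 [ 81  62  47  43  48  53  74  87  91  90  93  92 106 149 165 171 168 146
   97  76  73  74  76  88 121]
 [ 65  47  42  44  45  51  74  89  93  90  91  93  96 111 144 168 172 168
  137  90  74  73  73  76  87]
 [ 45  42  43  52  57  66  88  93  91  90  86  91  90  92 108 146 172 175
  161 108  77  74  70  74  75]
 [ 44  46  47  61  73  76  90  89  90  83  86  89  91  94  93 122 170 173
  170 127  81  73  75  73  75]
 [ 37  43  44  57  70  77  93 
[... 4263 characters left out ...]
61 165 168 164 166 165 150 123 139 159
  159 158 122  67  71  71  69]
 [ 70  72  57  68 129 158 160 168 170 152 144 150 139 141 148 155 159 159
  158 140  96  69  73  70  71]
 [ 71  74  60  49  80 134 160 161 166 164 165 163 162 165 164 162 161 159
  151 112  69  73  73  72  71]
 [ 73  73  60  41  50  81 132 160 164 166 165 161 164 166 161 160 158 155
  119  71  71  71  72  69  68]
 [ 73  72  70  73  67  54  70 117 149 162 162 161 159 159 160 158 136  95
   76  73  74  71  70  72  67]
 [ 70  73  73  81  92  76  45  57  83 107 125 143 155 148 127  96  67  65
   72  72  73  73  70  71  65]
 [ 65  74  73  65  69  66  41  44  48  54  62  71  77  71  58  63  68  72
   71  72  72  69  68  63  62]]
```

Request:
step_arm --commands "38 0 0 0.35 0 0 0;38 0 0 0.55 0 0 0;38 0 0 0.64 0 0 0;38 0 0 0.68 0 0 0;38 0 0 0.68 0 0 0"

```text
time_s: 12.28
ee_pos: [0.5248, -0.0035, 0.0806]
tool_rot: [0.0, 1.0, -0.0, 0.0]
wrist_force: [-0.4, -0.5, -0.9]
width: 0.0422
grip_force: 25.6
```

```bash
python3 -c "
from h import *
st()"
```

```text
t12.28 ee [ 0.5248 -0.0035  0.0806] psi -0.02 down [ 4.e-04 -1.e-04 -1.e+00] F [-0.4 -0.5 -0.9] w 0.0422 g 25.6
```

Request:
step_arm --commands "38 0 0 0.02 0 0 0;38 0 0 0.04 0 0 0;38 0 0 0.05 0 0 0;38 0 0 0.05 0 0 0"

```text
time_s: 12.78
ee_pos: [0.5246, -0.0033, 0.0773]
tool_rot: [-0.0, 1.0, -0.0, -0.0]
wrist_force: [0.7, 0.1, -0.9]
width: 0.0413
grip_force: 25.6
```

```bash
python3 -c "
from h import *
st()"
```

```text
t12.78 ee [ 0.5246 -0.0033  0.0773] psi -0.01 down [-0.  0. -1.] F [ 0.7  0.1 -0.9] w 0.0413 g 25.6
```

Request:
step_arm --commands "38 0 0 0.015 0 0 0;38 0 0 0.03 0 0 0;38 0 0 0.045 0 0 0;38 0 0 0.045 0 0 0"

```text
time_s: 13.28
ee_pos: [0.5246, -0.0034, 0.0746]
tool_rot: [-0.0, 1.0, -0.0, -0.0]
wrist_force: [-0.1, 0.6, -0.2]
width: 0.0421
grip_force: 25.6
```

```bash
python3 -c "
from h import *
st()"
```

```text
t13.28 ee [ 0.5246 -0.0034  0.0746] psi -0.01 down [-1.e-04  0.e+00 -1.e+00] F [-0.1  0.6 -0.2] w 0.0421 g 25.6
```

Request:
step_arm --commands "38 0 0 0.01 0 0 0;38 0 0 0.018 0 0 0;38 0 0 0.018 0 0 0"

```text
time_s: 13.65
ee_pos: [0.5246, -0.0034, 0.0744]
tool_rot: [0.0, 1.0, -0.0, -0.0]
wrist_force: [-3.6, -1.0, 5.1]
width: 0.0418
grip_force: 26.2
```

Request:
step_arm --commands "46 0 0 0 0 0 0;54 0 0 0 0 0 0;56 0 0 -0.2 0 0 0;60 0 0 -0.8 0 0 0;70 0 -0.4 -1.2 0 0 0;70 0 -1.2 -1.2 0 0 0;70 -0.1 -1.9 -1.2 0 0 0;70 -0.105 -2.24 -1.2 0 0 0;70 -0.105 -2.24 -1.2 0 0 0;70 -0.105 -2.24 -1.2 0 0 0"

```text
time_s: 14.9
ee_pos: [0.5185, 0.1305, 0.146]
tool_rot: [0.0, 1.0, -0.0, 0.0]
wrist_force: [-0.1, -0.3, -0.7]
width: 0.0703
grip_force: 0.0
```

```bash
python3 - <<'E'
from h import *
st()
n="scene"
im=cv2.cvtColor(manip.get_image(n),cv2.COLOR_RGB2BGR);cv2.imwrite(f"pics/{n}4.png",im)
u,v=proj(n,[.525,.05,.06])[0].astype(int)
a=cv2.resize(im[v-45:v+45,u-55:u+55],(660,540),interpolation=cv2.INTER_CUBIC)
cv2.imwrite("pics/c4.png",(255*(a/255.)**.5).astype(np.uint8))
g=cv2.cvtColor(im,cv2.COLOR_BGR2GRAY)
c=blob(g,proj(n,[.525,-.004,.069])[0],0,45,25);print("small cap",circ(cast(n,c,.069)))
c=blob(g,proj(n,[.525,-.004,.069])[0],0,110,25);print("small dish",circ(cast(n,c,.048)))
go(.5183,.131,.0725,0)
E
```

```text
t14.90 ee [0.5185 0.1305 0.146 ] psi -0.02 down [ 6.e-04 -3.e-04 -1.e+00] F [-0.1 -0.3 -0.7] w 0.0703 g 0.0
small cap (array([ 0.52230372, -0.00780256,  0.02257134]), np.float64(0.0028770693424356605))
small dish (array([ 0.52427379, -0.00477097,  0.03972545]), np.float64(0.00041409461328519243))
go (0.5183, 0.131, 0.0725, 0) -> [-0.004 -0.012  1.222] [ 0.    -0.    -0.001]
```

View pics/c4.png

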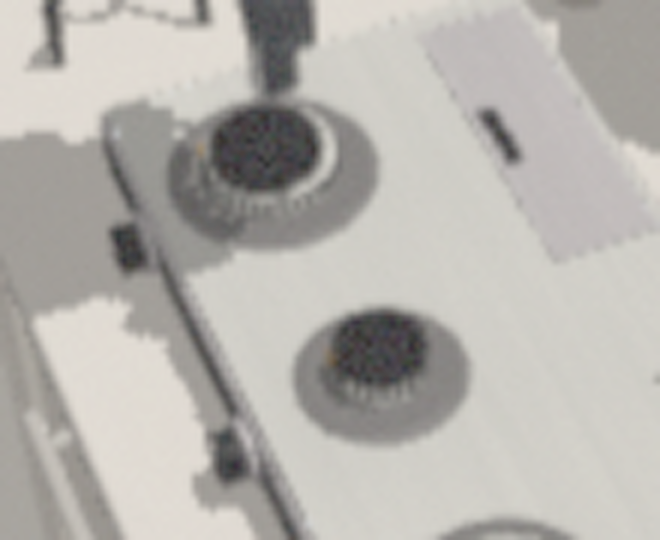

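The small cap sits flush on its crown, at about (380,348) in the crop. Next is the medium cap.

Request:
step_arm --commands "70 0 0 0.5 0 0 0;70 0 0 1 0 0 0;70 0 0 1.18 0 0 0;70 0 0 1.22 0 0 0;70 0 0 1.22 0 0 0;62 0 0 1.22 0 0 0;57 0 0 1.22 0 0 0;52 0 0 1.22 0 0 0;50 0 0 1.22 0 0 0;50 0 0 1.22 0 0 0" --grip_force 25

```text
time_s: 16.2
ee_pos: [0.5192, 0.1316, 0.074]
tool_rot: [-0.0, 1.0, -0.0, 0.001]
wrist_force: [-0.9, 2.1, 5.1]
width: 0.0535
grip_force: 25.2
```

```bash
python3 -c "
from h import *
st()"
```

```text
t16.20 ee [0.5192 0.1316 0.074 ] psi -0.01 down [ 2.1e-03  9.0e-04 -1.0e+00] F [-0.9  2.1  5.1] w 0.0535 g 25.2
```

Request:
step_arm --commands "50 0 0 -0.1 0 0 0;50 0 0 -0.4 0 0 0;50 0 0 -0.7 0 0 0;50 0 0.3 -0.8 0 0 0;50 0 1.1 -0.8 0 0 0;50 0.05 1.9 -0.8 0 0 0;50 0.1 2.7 -0.8 0 0 0;50 0.1 3.5 -0.8 0 0 0;50 0.1 4.2 -0.8 0 0 0;50 0.1 4.58 -0.8 0 0 0;50 0.1 4.58 -0.8 0 0 0;50 0.1 4.58 -0.8 0 0 0"

```text
time_s: 17.7
ee_pos: [0.5238, -0.1437, 0.1203]
tool_rot: [-0.0, 1.0, -0.0, -0.0]
wrist_force: [-1.0, -0.0, -1.7]
width: 0.0535
grip_force: 26.7
```

```bash
python3 -c "
from h import *
st();go(.5252,-.1436,.08,0)"
```

```text
t17.70 ee [ 0.5238 -0.1437  0.1203] psi -0.04 down [-5.e-04  5.e-04 -1.e+00] F [-1.  -0.  -1.7] w 0.0535 g 26.7
go (0.5252, -0.1436, 0.08, 0) -> [ 0.025 -0.002  0.671] [-0.     0.001 -0.001]
```

Request:
step_arm --commands "50 0.02 0 0.35 0 0 0;50 0.025 0 0.55 0 0 0;50 0.025 0 0.63 0 0 0;50 0.025 0 0.67 0 0 0;50 0.025 0 0.67 0 0 0"

```text
time_s: 18.32
ee_pos: [0.526, -0.1438, 0.0804]
tool_rot: [0.0, 1.0, 0.0, 0.0]
wrist_force: [0.0, 0.1, -0.8]
width: 0.0536
grip_force: 26.7
```

Request:
step_arm --commands "50 0 0 0.02 0 0 0;50 0 0 0.04 0 0 0;50 0 0 0.05 0 0 0;50 0 0 0.05 0 0 0"

```text
time_s: 18.82
ee_pos: [0.5257, -0.1438, 0.0771]
tool_rot: [-0.0, 1.0, -0.0, -0.0]
wrist_force: [0.1, 0.1, -0.4]
width: 0.0536
grip_force: 26.8
```

Free entry, so I'll go on in small steps.

Request:
step_arm --commands "50 0 0 0.015 0 0 0;50 0 0 0.03 0 0 0;50 0 0 0.045 0 0 0;50 0 0 0.045 0 0 0"

```text
time_s: 19.32
ee_pos: [0.5253, -0.1437, 0.0751]
tool_rot: [-0.0, 1.0, 0.0, -0.001]
wrist_force: [-5.5, 1.2, 6.3]
width: 0.0536
grip_force: 27.9
```

Request:
step_arm --commands "50 0 0 0.01 0 0 0;50 0 0 0.015 0 0 0;50 0 0 0.015 0 0 0"

```text
time_s: 19.7
ee_pos: [0.5254, -0.1437, 0.0749]
tool_rot: [-0.0, 1.0, 0.0, -0.001]
wrist_force: [-5.6, 2.2, 9.8]
width: 0.0537
grip_force: 28.4
```

Request:
step_arm --commands "50 -0.01 0 -0.01 0 0 0;50 -0.025 0 -0.01 0 0 0;50 -0.025 0 0 0 0 0;50 -0.025 0 0.01 0 0 0;50 -0.025 0 0.01 0 0 0"

```text
time_s: 20.32
ee_pos: [0.5245, -0.1438, 0.074]
tool_rot: [-0.0, 1.0, -0.0, -0.0]
wrist_force: [-4.2, 2.0, 7.5]
width: 0.0535
grip_force: 28.1
```

Request:
step_arm --commands "58 0 0 0 0 0 0;66 0 0 0 0 0 0;68 0 0 -0.2 0 0 0;74 0 0 -0.8 0 0 0;80 0 0.6 -1.2 0 0 -0.18;80 0 1.4 -1.2 0 0 -0.36;80 0 2.2 -1.2 0 0 -0.54;80 -0.09 3 -1.2 0 0 -0.72;80 -0.09 3.6 -1.2 0 0 -0.9;80 -0.09 4.08 -1.2 0 0 -1.08;80 -0.09 4.08 -1.2 0 0 -1.26;80 -0.09 4.08 -1.2 0 0 -1.44"

```text
time_s: 21.82
ee_pos: [0.5187, -0.3894, 0.1455]
tool_rot: [0.0, 0.75, 0.661, 0.0]
wrist_force: [0.9, 0.7, -0.6]
width: 0.0798
grip_force: 0.0
```

```bash
python3 - <<'E'
from h import *
st()
n="scene"
im=cv2.cvtColor(manip.get_image(n),cv2.COLOR_RGB2BGR);cv2.imwrite(f"pics/{n}5.png",im)
u,v=proj(n,[.525,-.07,.06])[0].astype(int)
a=cv2.resize(im[v-45:v+55,u-55:u+55],(594,540),interpolation=cv2.INTER_CUBIC)
cv2.imwrite("pics/c5.png",(255*(a/255.)**.5).astype(np.uint8))
go(.519,-.3887,.1,90)
E
```

```text
t21.82 ee [ 0.5187 -0.3894  0.1455] psi 82.78 down [ 5.e-04 -4.e-04 -1.e+00] F [ 0.9  0.7 -0.6] w 0.0798 g 0.0
go (0.519, -0.3887, 0.1, 90) -> [0.008 0.001 0.759] [ 0.001  0.001 -0.122]
```

View pics/c5.png

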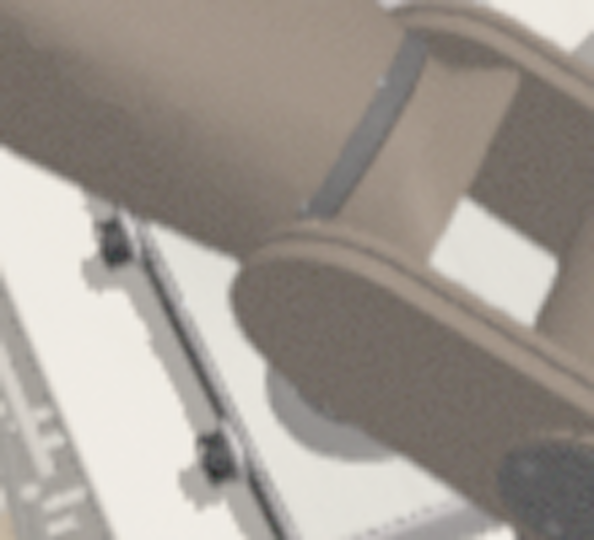

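The arm hides the burners, so I'll check the medium cap later. Now I'll pick up the large cap from the mat with the jaws turned 90°.

Request:
step_arm --commands "80 0.01 0 0.6 0 0 -0.122;80 0.01 0 1.3 0 0 -0.122;80 0.01 0 1.9 0 0 -0.122;80 0.01 0 2.1 0 0 -0.122;80 0.01 0 2.12 0 0 -0.122;76 0.01 0 2.12 0 0 -0.122;72 0.01 0 2.12 0 0 -0.122;68 0.01 0 2.12 0 0 -0.122;62 0.01 0 2.12 0 0 -0.122;62 0.01 0 2.12 0 0 -0.122;62 0.01 0 2.12 0 0 -0.122" --grip_force 30

```text
time_s: 23.25
ee_pos: [0.5201, -0.3889, 0.02]
tool_rot: [0.002, 0.71, 0.704, 0.0]
wrist_force: [0.4, 0.5, 5.3]
width: 0.0659
grip_force: 32.4
```

```bash
python3 -c "
from h import *
st()"
```

```text
t23.25 ee [ 0.5201 -0.3889  0.02  ] psi 89.47 down [ 0.0027 -0.0022 -1.    ] F [0.4 0.5 5.3] w 0.0659 g 32.4
```

Request:
step_arm --commands "62 0 0 -0.15 0 0 0;62 0 0 -0.7 0 0 0;62 0 0 -1.4 0 0 0;62 0.5 0 -2 0 0 0;62 1.3 0 -2 0 0 0;62 2.1 0 -2 0 0 0;62 2.9 0 -2 0 0 0;62 3.7 0 -2 0 0 0;62 4.5 0.02 -2 0 0 0;62 5.3 0.04 -2 0 0 0;62 6.1 0.06 -2 0 0 0;62 6.9 0.07 -2 0 0 0"

```text
time_s: 24.75
ee_pos: [0.5259, 0.0275, 0.1374]
tool_rot: [-0.0, 0.71, 0.704, -0.0]
wrist_force: [1.2, -0.2, -1.7]
width: 0.066
grip_force: 34.3
```

```bash
python3 -c "
from h import *
st();go(.5246,.1365,.11,90)"
```

```text
t24.75 ee [0.5259 0.0275 0.1374] psi 89.48 down [-1.3e-03 -1.0e-04 -1.0e+00] F [ 1.2 -0.2 -1.7] w 0.0660 g 34.3
go (0.5246, 0.1365, 0.11, 90) -> [ 1.817 -0.037  0.457] [-0.001  0.    -0.009]
```

Request:
step_arm --commands "62 0.8 -0.02 0 0 0 0;62 1.5 -0.02 0.2 0 0 0;62 1.83 -0.02 0.45 0 0 0;62 1.83 -0.02 0.45 0 0 0;62 1.83 -0.02 0.45 0 0 0"

```text
time_s: 25.38
ee_pos: [0.5266, 0.1348, 0.1105]
tool_rot: [0.0, 0.71, 0.704, -0.0]
wrist_force: [0.1, -0.3, -1.7]
width: 0.0658
grip_force: 34.3
```

```bash
python3 - <<'E'
from h import *
st();go(.5246,.1365,.078,90)
n="scene"
im=cv2.cvtColor(manip.get_image(n),cv2.COLOR_RGB2BGR);cv2.imwrite(f"pics/{n}6.png",im)
u,v=proj(n,[.525,-.01,.06])[0].astype(int)
a=cv2.resize(im[v-60:v+60,u-60:u+60],(600,600),interpolation=cv2.INTER_CUBIC)
cv2.imwrite("pics/c6.png",(255*(a/255.)**.5).astype(np.uint8))
E
```

```text
t25.38 ee [0.5266 0.1348 0.1105] psi 89.45 down [-7.e-04 -7.e-04 -1.e+00] F [ 0.1 -0.3 -1.7] w 0.0658 g 34.3
go (0.5246, 0.1365, 0.078, 90) -> [ 0.028 -0.033  0.542] [-0.001  0.001 -0.01 ]
```

View pics/c6.png

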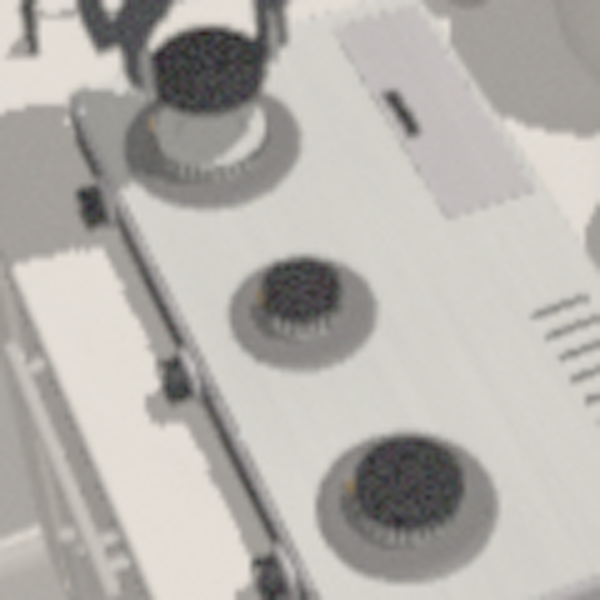

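The small and medium caps, at (300,288) and (410,483) in the crop, look seated and level, and the large cap is held level above its burner. Lowering it now.

Request:
step_arm --commands "62 0.03 -0.03 0.25 0 0 0;62 0.03 -0.03 0.45 0 0 0;62 0.03 -0.03 0.53 0 0 0;62 0.03 -0.03 0.55 0 0 0;62 0.03 -0.03 0.55 0 0 0"

```text
time_s: 26.05
ee_pos: [0.525, 0.1376, 0.0779]
tool_rot: [0.0, 0.71, 0.704, 0.0]
wrist_force: [-0.7, -0.5, -1.5]
width: 0.066
grip_force: 34.3
```

Request:
step_arm --commands "62 0 0 0.02 0 0 0;62 0 0 0.04 0 0 0;62 0 0 0.06 0 0 0;62 0 0 0.06 0 0 0"

```text
time_s: 26.55
ee_pos: [0.5247, 0.1376, 0.074]
tool_rot: [-0.0, 0.71, 0.704, -0.0]
wrist_force: [-0.7, 0.2, -1.8]
width: 0.0657
grip_force: 34.3
```

Request:
step_arm --commands "62 -0.01 0 0.015 0 0 0;62 -0.015 0 0.03 0 0 0;62 -0.015 0 0.045 0 0 0;62 -0.015 0 0.045 0 0 0"

```text
time_s: 27.05
ee_pos: [0.5247, 0.1367, 0.0713]
tool_rot: [-0.0, 0.71, 0.704, -0.0]
wrist_force: [0.4, 0.2, -2.0]
width: 0.0659
grip_force: 34.3
```

Request:
step_arm --commands "62 0 0 0.015 0 0 0;62 0 0 0.03 0 0 0;62 0 0 0.03 0 0 0"

```text
time_s: 27.42
ee_pos: [0.5247, 0.1367, 0.0695]
tool_rot: [-0.0, 0.71, 0.704, -0.0]
wrist_force: [0.8, 0.5, -0.9]
width: 0.0656
grip_force: 34.3
```

Request:
step_arm --commands "62 0 0 0.012 0 0 0;62 0 0 0.02 0 0 0;62 0 0 0.02 0 0 0"

```text
time_s: 27.8
ee_pos: [0.5249, 0.1367, 0.069]
tool_rot: [0.0, 0.71, 0.704, -0.0]
wrist_force: [-2.4, -1.0, 4.1]
width: 0.066
grip_force: 34.9
```

Request:
step_arm --commands "70 0 0 0 0 0 0;78 0 0 0 0 0 0;80 0 0 -0.2 0 0 0;80 0 0 -0.8 0 0 0;70 0.5 -0.1 -1.2 0 0 0;64 1.3 -0.2 -1.2 0 0 0;64 2.1 -0.3 -1.2 0 0 0;64 2.9 -0.38 -1.2 0 0 0;64 3.31 -0.38 -1.2 0 0 0;64 3.31 -0.38 -1.2 0 0 0;64 3.31 -0.38 -1.2 0 0 0"

```text
time_s: 29.18
ee_pos: [0.5039, 0.335, 0.1408]
tool_rot: [0.0, 0.71, 0.704, -0.0]
wrist_force: [-0.6, -0.4, -0.4]
width: 0.0639
grip_force: 0.0
```

```bash
python3 - <<'E'
from h import *
st();go(.5022,.3355,.036,89)
A=[]
for n,p in(("scene",[.515,.2,.06]),("top",[.515,.2,.06])):
    im=cv2.cvtColor(manip.get_image(n),cv2.COLOR_RGB2BGR);cv2.imwrite(f"pics/{n}7.png",im)
    u,v=proj(n,p)[0].astype(int)
    A.append(cv2.resize(im[max(v-60,0):max(v-60,0)+110,u-80:u+40],(400,366),interpolation=cv2.INTER_CUBIC))
a=np.hstack(A);cv2.imwrite("pics/c7.png",(255*(a/255.)**.5).astype(np.uint8))
E
```

```text
t29.18 ee [0.5039 0.335  0.1408] psi 89.48 down [ 3.e-04 -3.e-04 -1.e+00] F [-0.6 -0.4 -0.4] w 0.0639 g 0.0
go (0.5022, 0.3355, 0.036, 89) -> [ 0.009 -0.029  1.746] [0.    0.    0.008]
```

View pics/c7.png

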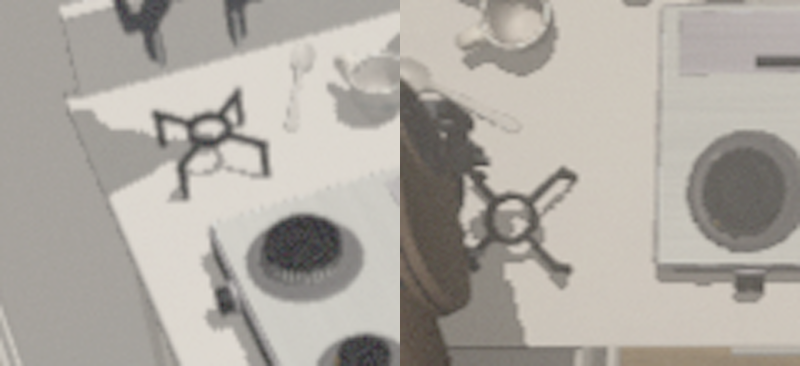

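The large cap looks home at (302,243) in the left crop, and the support is free at (208,128). I'll descend part way and check alignment.

Request:
step_arm --commands "64 0.01 -0.03 0.5 0 0 0.008;64 0.01 -0.03 1 0 0 0.008;64 0.01 -0.03 1.1 0 0 0.008;64 0.01 -0.03 1.1 0 0 0.008"

```text
time_s: 29.78
ee_pos: [0.5023, 0.3356, 0.0747]
tool_rot: [-0.0, 0.713, 0.701, -0.0]
wrist_force: [-0.3, -0.6, 0.5]
width: 0.0641
grip_force: 0.0
```

```bash
python3 - <<'E'
from h import *
st();go(.5022,.3355,.036,89)
n="scene"
im=cv2.cvtColor(manip.get_image(n),cv2.COLOR_RGB2BGR);cv2.imwrite(f"pics/{n}8.png",im)
e=manip.get_state()["ee_pos"]
u,v=proj(n,[.502,.336,.05])[0].astype(int)
S=8;a=cv2.resize(im[v-30:v+30,u-35:u+35],None,fx=S,fy=S,interpolation=cv2.INTER_CUBIC)
a=(255*(a/255.)**.5).astype(np.uint8)
q=np.linspace(0,6.28,60)
for p in proj(n,np.c_[.5022+.022*np.cos(q),.3355+.022*np.sin(q),np.full(60,.045)]): cv2.circle(a,tuple(((p-[u-35,v-30]+.5)*S).astype(int)),2,(0,255,0),-1)
cv2.imwrite("pics/c8.png",a)
E
```

```text
t29.77 ee [0.5023 0.3356 0.0747] psi 88.97 down [-1.e-04 -1.e-04 -1.e+00] F [-0.3 -0.6  0.5] w 0.0641 g 0.0
go (0.5022, 0.3355, 0.036, 89) -> [-0.001 -0.002  0.645] [-0.  0. -0.]
```

View pics/c8.png

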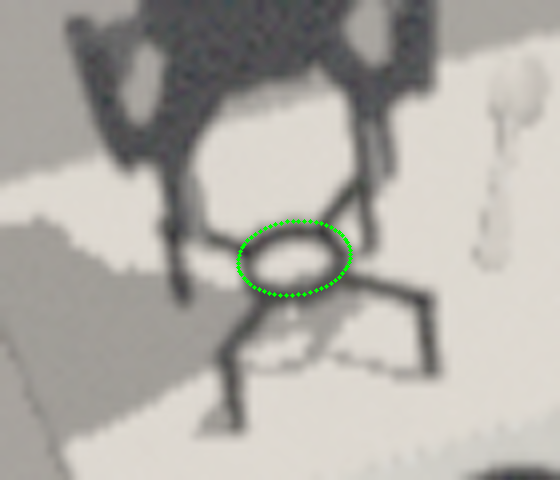

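The ring at about (295,258) matches the estimate, and the fingers straddle it between the arms. Lowering and gripping.

Request:
step_arm --commands "64 0 0 0.3 0 0 0;64 0 0 0.55 0 0 0;64 0 0 0.65 0 0 0;64 0 0 0.65 0 0 0;54 0 0 0.65 0 0 0;46 0 0 0.65 0 0 0;40 0 0 0.65 0 0 0;36 0 0 0.65 0 0 0;36 0 0 0.65 0 0 0" --grip_force 40

```text
time_s: 30.95
ee_pos: [0.5029, 0.3364, 0.0366]
tool_rot: [0.0, 0.713, 0.701, 0.001]
wrist_force: [0.0, -0.7, 5.2]
width: 0.0425
grip_force: 40.5
```

```bash
python3 -c "
from h import *
st()"
```

```text
t30.95 ee [0.5029 0.3364 0.0366] psi 89.03 down [ 2.e-03  7.e-04 -1.e+00] F [ 0.  -0.7  5.2] w 0.0425 g 40.5
```

Request:
step_arm --commands "36 0 0 -0.2 0 0 0;36 0 0 -0.8 0 0 0;36 0 0 -1.5 0 0 0;36 -0.4 0 -1.8 0 0 0;36 -1.1 0.1 -1.8 0 0 0;36 -1.9 0.2 -1.8 0 0 0;36 -2.7 0.3 -1.8 0 0 0;36 -3.5 0.37 -1.8 0 0 0;36 -4.3 0.37 -1.8 0 0 0;36 -5.1 0.37 -1.8 0 0 0;36 -5.5 0.37 -1.8 0 0 0;36 -5.66 0.37 -1.8 0 0 0"

```text
time_s: 32.45
ee_pos: [0.5176, -0.0048, 0.1429]
tool_rot: [-0.001, 0.714, 0.7, -0.0]
wrist_force: [-0.1, 0.6, -2.1]
width: 0.0424
grip_force: 41.2
```

Request:
step_arm --commands "36 0 0 0.3 0 0 0;36 0 0 0.5 0 0 0;36 0 0 0.5 0 0 0;36 0 0 0.5 0 0 0"

```text
time_s: 32.95
ee_pos: [0.5184, -0.0032, 0.1132]
tool_rot: [-0.0, 0.713, 0.701, -0.0]
wrist_force: [1.1, 0.6, -1.6]
width: 0.0426
grip_force: 41.1
```

```bash
python3 - <<'E'
from h import *
st();go(.525,-.0035,.085,89)
n="scene"
im=cv2.cvtColor(manip.get_image(n),cv2.COLOR_RGB2BGR);cv2.imwrite(f"pics/{n}9.png",im)
e=manip.get_state()["ee_pos"]
u,v=proj(n,[.525,-.004,.09])[0].astype(int)
S=8;a=cv2.resize(im[v-30:v+40,u-35:u+35],None,fx=S,fy=S,interpolation=cv2.INTER_CUBIC)
a=(255*(a/255.)**.5).astype(np.uint8)
q=np.linspace(0,6.28,60)
def dr(c,r,z,col):
  for p in proj(n,np.c_[c[0]+r*np.cos(q),c[1]+r*np.sin(q),np.full(60,z)]): cv2.circle(a,tuple(((p-[u-35,v-30]+.5)*S).astype(int)),1,col,-1)
dr(e,.022,e[2]+.0084,(0,255,0)); dr((.525,-.0035),.041,.048,(0,0,255)); dr((.525,-.0035),.022,.069,(255,0,0))
cv2.imwrite("pics/c9.png",a)
E
```

```text
t32.95 ee [ 0.5184 -0.0032  0.1132] psi 89.09 down [-4.e-04  2.e-04 -1.e+00] F [ 1.1  0.6 -1.6] w 0.0426 g 41.1
go (0.525, -0.0035, 0.085, 89) -> [-0.004  0.11   0.47 ] [-0.    -0.     0.002]
```

View pics/c9.png

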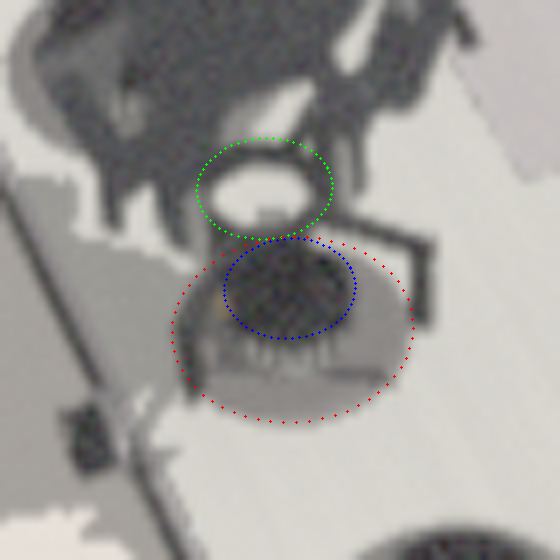

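The ring matches the TCP-based circle to about 1 mm. The support now needs about 6.6 mm more in +x, and then I'll lower it.

Request:
step_arm --commands "36 0.01 0.11 0.1 0 0 0;36 0.01 0.11 0.25 0 0 0;36 0.01 0.11 0.4 0 0 0;36 0.01 0.11 0.44 0 0 0;36 0.01 0.11 0.44 0 0 0"

```text
time_s: 33.62
ee_pos: [0.5247, -0.0033, 0.0866]
tool_rot: [-0.0, 0.713, 0.701, -0.0]
wrist_force: [0.1, 0.6, -3.0]
width: 0.0426
grip_force: 41.1
```

```bash
python3 -c "
from h import *
st();go(.525,-.0027,.0816,89)"
```

```text
t33.62 ee [ 0.5247 -0.0033  0.0866] psi 89.02 down [-9.e-04  2.e-04 -1.e+00] F [ 0.1  0.6 -3. ] w 0.0426 g 41.1
go (0.525, -0.0027, 0.0816, 89) -> [0.011 0.004 0.083] [-0.001 -0.     0.   ]
```

Request:
step_arm --commands "36 0.01 0 0.02 0 0 0;36 0.01 0 0.04 0 0 0;36 0.01 0 0.055 0 0 0;36 0.01 0 0.065 0 0 0;36 0.01 0 0.065 0 0 0"

```text
time_s: 34.25
ee_pos: [0.525, -0.0027, 0.0831]
tool_rot: [-0.0, 0.713, 0.701, -0.0]
wrist_force: [0.3, 0.5, -2.7]
width: 0.0428
grip_force: 41.1
```

Request:
step_arm --commands "36 0 0 0.01 0 0 0;36 0 0 0.015 0 0 0;36 0 0 0.015 0 0 0"

```text
time_s: 34.62
ee_pos: [0.525, -0.0028, 0.0822]
tool_rot: [-0.0, 0.713, 0.701, -0.0]
wrist_force: [0.1, 0.3, -1.6]
width: 0.0428
grip_force: 41.1
```

Request:
step_arm --commands "36 0 0 0.008 0 0 0;36 0 0 0.016 0 0 0;36 0 0 0.016 0 0 0"

```text
time_s: 35.0
ee_pos: [0.5251, -0.0028, 0.0817]
tool_rot: [-0.0, 0.713, 0.701, -0.0]
wrist_force: [-2.6, 0.8, 2.2]
width: 0.0429
grip_force: 41.4
```

Request:
step_arm --commands "42 0 0 0 0 0 0;46 0 0 0 0 0 0;52 0 0 0 0 0 0;60 0 0 0 0 0 0;62 0 0 -0.3 0 0 0;62 0 0 -0.9 0 0 0;62 0 0 -1.6 0 0 0;62 -0.6 0 -2 0 0 0;62 -1.6 0 -2 0 0 0;62 -2.6 0 -2 0 0 0;62 -3.6 0 -2 0 0 0;62 -4.4 0 -2 0 0 0"

```text
time_s: 36.5
ee_pos: [0.5205, -0.2693, 0.2031]
tool_rot: [0.001, 0.713, 0.701, 0.0]
wrist_force: [1.0, -0.1, -1.4]
width: 0.0621
grip_force: 0.0
```

Request:
step_arm --commands "62 -0.9 -0.3 0 0 0 0;62 -1.8 -0.9 0 0 0 0;62 -2.7 -1.5 0 0 0 0;62 -3.4 -2.1 0 0 0 0;62 -4 -2.6 0 0 0 0;62 -4 -2.6 0 0 0 0;62 -4 -2.6 0 0 0 0"

```text
time_s: 37.38
ee_pos: [0.3608, -0.5039, 0.2021]
tool_rot: [0.0, 0.713, 0.701, 0.0]
wrist_force: [-0.7, -0.1, -0.4]
width: 0.0621
grip_force: 0.0
```

```bash
python3 - <<'E'
from h import *
st();A=[]
for n in("scene","top"):
    im=cv2.cvtColor(manip.get_image(n),cv2.COLOR_RGB2BGR);cv2.imwrite(f"pics/{n}10.png",im)
    u,v=proj(n,[.525,.0,.06])[0].astype(int)
    h=(60,65) if n=="scene" else (55,75)
    a=im[v-h[0]:v+h[0],u-h[1]:u+h[1]];a=cv2.resize(a,None,fx=400/a.shape[1],fy=400/a.shape[1],interpolation=cv2.INTER_CUBIC)
    A.append(cv2.copyMakeBorder(a,0,400-a.shape[0],0,0,cv2.BORDER_CONSTANT))
    g=cv2.cvtColor(im,cv2.COLOR_BGR2GRAY)
    for nm,y,zr in(("M",-.1437,.026),("L",.1365,.032)):
        try:
            c=blob(g,proj(n,[.525,y,.069])[0],0,50 if n=="top" else 45,25);print(n,nm,circ(cast(n,c,.069))[0].round(4),"dish",circ(cast(n,blob(g,proj(n,[.525,y,.069])[0],0,110,25),.048))[0].round(4))
        except Exception as ex: print(ex)
a=np.hstack(A);cv2.imwrite("pics/c10.png",(255*(a/255.)**.5).astype(np.uint8))
E
```

```text
t37.38 ee [ 0.3608 -0.5039  0.2021] psi 89.01 down [ 8.e-04 -4.e-04 -1.e+00] F [-0.7 -0.1 -0.4] w 0.0621 g 0.0
scene M [ 0.5248 -0.1465  0.0284] dish [ 0.511  -0.1443  0.0543]
scene L [0.5216 0.1314 0.034 ] dish [0.524  0.1356 0.0508]
top M [ 0.5243 -0.1407  0.0295] dish [ 0.5263 -0.1422  0.0466]
top L [0.5223 0.1366 0.0353] dish [0.5252 0.137  0.0521]
```

View pics/c10.png

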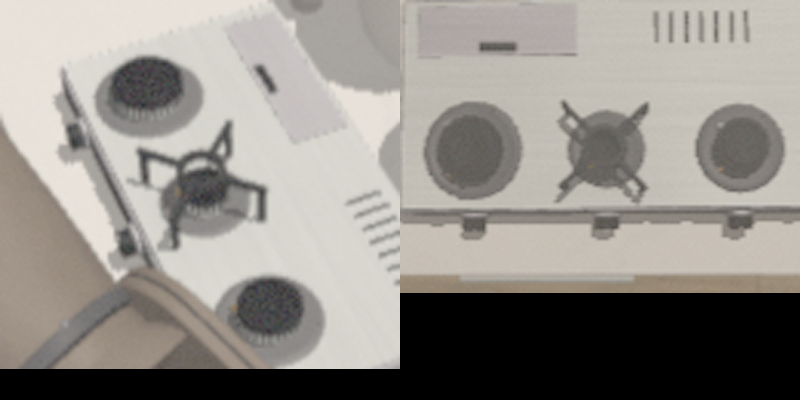

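The final view shows all three caps on their burners and the support upright over the small one. I'll measure how well the support is centred.

```bash
python3 - <<'E'
from h import *
for n in("top","scene"):
    g=cv2.imread(f"pics/{n}10.png",0)
    u,v=proj(n,[.525,-.0035,.085])[0].astype(int)
    S=4;x0,y0=u-34,v-30
    G=cv2.resize(g[y0:v+30,x0:u+34],None,fx=S,fy=S,interpolation=cv2.INTER_CUBIC)
    m=np.argwhere(G<(95 if n=="top" else 80))[:,::-1];w=cast(n,(m+.5)/S-.5+[x0,y0],.088)
    # arm lines beyond dish: per diagonal, mean perpendicular offset at r .048-.06 (near top plane)
    c=np.array([.525,-.0035])
    for it in range(15):
        d=w-c;r=np.hypot(*d.T);ang=np.degrees(np.arctan2(d[:,1],d[:,0]));off={}
        for a in(44,134,-136,-46):
            k=(r>.040)&(r<.056)&(np.abs((ang-a+180)%360-180)<11)
            t=np.radians(a);off[a]=((-d[k,0]*np.sin(t)+d[k,1]*np.cos(t)).mean()*1e3 if k.sum() else np.nan,int(k.sum()))
        p=(off[44][0]-off[-136][0])/2;q=(off[134][0]-off[-46][0])/2;t=np.radians(44)
        s=np.array([-p*np.sin(t)-q*np.cos(t),p*np.cos(t)-q*np.sin(t)])/1e3
        if np.any(np.isnan(s)):break
        c=c+s*.7
    print(n,"support",c.round(4),{k:(round(x[0],1),x[1]) for k,x in off.items()})
E
```

```text
top support [ 0.5216 -0.0018] {44: (np.float64(0.7), 351), 134: (np.float64(0.2), 495), -136: (np.float64(0.7), 314), -46: (np.float64(0.2), 412)}
scene support [ 0.524  -0.0075] {44: (np.float64(-0.0), 280), 134: (np.float64(0.0), 301), -136: (np.float64(-0.0), 545), -46: (np.float64(0.0), 319)}
```

The two cameras disagree by about 2 mm on the support's y. I'll remove that doubt by closing the jaws along world y around the ring, very lightly, at the burner's y.

```bash
python3 -c "
from h import *
go(.525,-.0035,.16,0)"
```

```text
go (0.525, -0.0035, 0.16, 0) -> [8.368 2.597 0.696] [ 0.    -0.     1.555]
```

Request:
step_arm --commands "62 0.9 0.5 0 0 0 0.17;62 1.8 1.1 0 0 0 0.34;62 2.7 1.7 0 0 0 0.51;62 3.6 2.3 0 0 0 0.68;62 4.5 2.6 0 0 0 0.85;62 5.4 2.6 0 0 0 1.02;62 6.3 2.6 0 0 0 1.19;62 7.2 2.6 0 0 0 1.36;62 8 2.6 0.2 0 0 1.5;62 8.37 2.6 0.6 0 0 1.555;62 8.37 2.6 0.7 0 0 1.555;62 8.37 2.6 0.7 0 0 1.555" --grip_force 20

```text
time_s: 38.98
ee_pos: [0.5249, -0.0043, 0.1593]
tool_rot: [0.0, 1.0, 0.0, -0.0]
wrist_force: [0.7, 0.1, -0.3]
width: 0.062
grip_force: 0.0
```

```bash
python3 -c "
from h import *
st();go(.525,-.0035,.083,-1)"
```

```text
t38.98 ee [ 0.5249 -0.0043  0.1593] psi 0.04 down [-5.e-04 -3.e-04 -1.e+00] F [ 0.7  0.1 -0.3] w 0.0620 g 0.0
go (0.525, -0.0035, 0.083, -1) -> [ 0.002 -0.014  1.272] [0.    0.    0.018]
```

Request:
step_arm --commands "62 0 -0.01 0.5 0 0 0.018;62 0 -0.01 1 0 0 0.018;62 0 -0.01 1.2 0 0 0.018;62 0 -0.01 1.24 0 0 0.018;62 0 -0.01 1.24 0 0 0.018;54 0 -0.01 1.24 0 0 0.018;50 0 -0.01 1.24 0 0 0.018;48 0 -0.01 1.24 0 0 0.018;46 0 -0.01 1.24 0 0 0.018;46 0 -0.01 1.24 0 0 0.018"

```text
time_s: 40.22
ee_pos: [0.5254, -0.0035, 0.0854]
tool_rot: [-0.0, 1.0, -0.01, 0.001]
wrist_force: [0.5, 4.3, 3.6]
width: 0.0461
grip_force: 1.9
```

```bash
python3 -c "
from h import *
st()"
```

```text
t40.23 ee [ 0.5254 -0.0035  0.0854] psi -1.12 down [ 1.1e-03  9.0e-04 -1.0e+00] F [0.5 4.3 3.6] w 0.0461 g 1.9
```

Request:
step_arm --commands "45 0 0 0 0 0 0;44 0 0 0 0 0 0;43 0 0 0 0 0 0;43 0 0 0 0 0 0"

```text
time_s: 40.72
ee_pos: [0.5253, -0.0037, 0.0854]
tool_rot: [-0.0, 1.0, -0.01, 0.0]
wrist_force: [-0.7, 4.0, 5.0]
width: 0.0432
grip_force: 19.7
```

```bash
python3 -c "
from h import *
st()"
```

```text
t40.73 ee [ 0.5253 -0.0037  0.0854] psi -1.11 down [ 6.e-04  6.e-04 -1.e+00] F [-0.7  4.   5. ] w 0.0432 g 19.7
```

Request:
step_arm --commands "50 0 0 0 0 0 0;58 0 0 0 0 0 0;62 0 0 0 0 0 0;62 0 0 -0.3 0 0 0;62 0 0 -0.9 0 0 0;62 0 0 -1.6 0 0 0;62 0 0.6 -2 0 0 0;62 0 1.6 -2 0 0 0;62 0 2.6 -2 0 0 0;62 -0.5 3.6 -2 0 0 0;62 -1 4.6 -2 0 0 0;62 -1.6 5.5 -2 0 0 0"

```text
time_s: 42.22
ee_pos: [0.4283, -0.3246, 0.2066]
tool_rot: [0.001, 1.0, -0.01, 0.001]
wrist_force: [0.7, -0.0, -0.3]
width: 0.0619
grip_force: 0.0
```

Request:
step_arm --commands "62 -0.6 0.9 0 0 0 0;62 -1.2 1.8 0 0 0 0;62 -2 2.8 0 0 0 0;62 -2.6 3.6 0 0 0 0;62 -2.6 3.6 0 0 0 0;62 -2.6 3.6 0 0 0 0;62 -2.6 3.6 0 0 0 0"

```text
time_s: 43.1
ee_pos: [0.27, -0.5343, 0.2051]
tool_rot: [-0.0, 1.0, -0.009, 0.0]
wrist_force: [0.7, -0.3, 0.0]
width: 0.0622
grip_force: 0.0
```

```bash
python3 - <<'E'
from h import *
st();A=[]
for n,p in(("scene",[.525,0,.06]),("top",[.525,.13,.06])):
    im=cv2.cvtColor(manip.get_image(n),cv2.COLOR_RGB2BGR);cv2.imwrite(f"pics/{n}11.png",im)
    u,v=proj(n,p)[0].astype(int)
    h=(60,60) if n=="scene" else (80,80)
    a=im[v-h[0]:v+h[0],u-h[1]:u+h[1]];A.append(cv2.resize(a,(400,400),interpolation=cv2.INTER_CUBIC))
cv2.imwrite("pics/c11.png",(255*(np.hstack(A)/255.)**.5).astype(np.uint8))
E
```

```text
t43.10 ee [ 0.27   -0.5343  0.2051] psi -1.02 down [ 3.e-04  5.e-04 -1.e+00] F [ 0.7 -0.3  0. ] w 0.0622 g 0.0
```

View pics/c11.png

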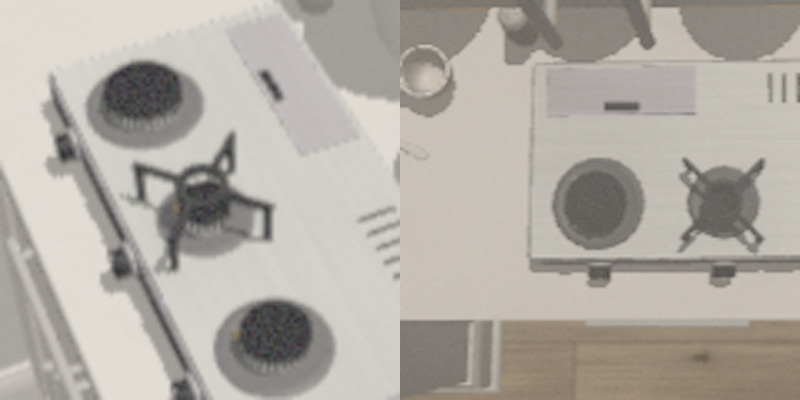

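The caps are seated and level on their own burners, at (142,92), (205,205) and (275,332) in the left crop. The support stands upright and centred over the small burner, the cup hasn't moved, and the arm is clear. Handing in.

```bash
python3 -c "
from station import manip
print(manip.finish_job())"
```

```text
the job is handed in; nothing more can be done
None
```

I handed the job in at about 43 s: all three caps look seated and level on their own burners, the small pan support stands upright and centred over the small burner, and the cup was left alone; no verdict came back.

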